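Load the printing block into its sprung jig

TASK

Load the wooden printing block into its jig: with the fingertips behind its thumb step, press it down hard so that the sprung shelf under it sinks, and keeping it pressed push it forward under the steel bridge and leaf spring until it is fully home against the end stop and the shelf has sprung back up behind it. Only press and push: never pick the block up, and leave the other things on the table where they are. Finish with the hand clear.

Things in the scene. Friction and masses are not known exactly. Their poses are not given: they have to be found in the camera images.
- jig: Fixed wooden jig, 290 x 112 mm, place and yaw vary. Origin on the table below the block's centre when home; +x = sliding direction, z up. Channel 84 mm wide along x between rails (tops 44 mm above table). Floor: sprung shelf from x = -194 to -73 mm, then fixed bed (top 24 mm above table) to x = 85.
- bridge (a point): Middle of the underside of the steel bridge bar that crosses the channel, 38 mm above the table, at jig x = 11 mm; the bar spans jig x = 6 to 16 mm, its top 48 mm, its posts 50 mm above the table.
- stop (a point): Middle of the face of the end stop, a wooden bar across the bed at jig x = 70 mm, top 38 mm above the table; this point is at bed height, 24 mm above the table.
- block: Loose wooden printing block 140 (x) x 78 x 10 mm, about 220 g, round nose at +x. Origin centre of underside; axes agree with the jig's within 1 degree. Starts on the raised shelf, underside 36 mm above the table, origin at jig x = -114 to -89 mm, nose too high for the bridge. Home: origin at jig x = 0, underside 24 mm above the table, nose at the stop.
- landing (a point): On the block's top, middle of the flat landing for the fingertips, block x = -50 mm; the landing spans block x = -70 (tail) to -30 mm. There stands the thumb step, dark, 78 mm wide: upright face 8 mm high looking to -x, to push against; forward of it a slope runs down to nothing at block x = 1 mm.
- shelf (a joint): Sprung shelf, metres: 0 = up (top 36 mm above table), grows as pushed down; 0.0105 = fully down (top 25.5 mm, 1.5 mm above the bed). Spring 8 N at 0, 11 N fully down, less 3.5 N weight of block and shelf. Pops up by itself once the block's tail has left it, in the last 3 mm before the stop.
- leaf (a joint): Steel leaf spring, 50 mm wide, 40 mm long, hinged on the bridge's far side, slanting forward and down across the channel. Radians: 0 = at rest, grows as it is lifted; about 0.1 to 0.2 when riding on the block. It presses on the block with 3 to 5 N.
- lip (a point): The lip (lower free end) of the leaf spring, mid width; at rest at jig x = 53 mm, about 29 mm above the table.
- pen_pot: Bystander: empty plastic pot, 72 mm across, 95 mm high, open at the top; origin at the centre of its underside.
- glue: Bystander: glue bottle, 48 mm across, 120 mm high; origin at the centre of its underside.
- offcut: Bystander: flat wood offcut 70 x 50 x 12 mm; origin at the centre of its underside.
- gouge: Bystander: carving tool 160 mm long with a cork handle, lying on the table.
Mind the look-alikes: they are no part of the job. There is more than one size of the block; the one meant has the size given above.

How it is judged:
By the outcome, as a careful person would: the job done as asked, in the order asked, and still so for the second after the job is handed in, with the robot touching nothing.
It also fails if it takes over 38 s, if anything falls off the work surface, if the arm or the gripper's body presses on something with over 40 N, if the wrist force passes 120 N, or if a joint passes its speed limit or range.

ROBOT

A 6-joint arm with a two-finger parallel gripper is mounted at the origin on the work surface. World frame = base frame: x ahead of the robot, y to its left, z up, the work surface at z = 0. Lengths are in mm, angles in rad, forces in N, time in s.
With the tool pointing down it reaches from about 275 to 750 mm from the base axis. Payload 10.2 kg.
Tool frame: the origin (TCP) lies at the very end of the fingers, on their centre line; the grasp point (between the pads) lies 19 mm behind it (ctrl.grip_depth is the distance from the TCP to the grasp point, in mm); z points along the fingers, x is the direction in which the jaws open and shut, and the axes are right-handed (so a half turn about z gives the same grasp; the last joint's range is limited). The gripper opens to 85 mm and grips with 20 to 120 N. Pads are 22 mm wide; open, the fingers measure 114 mm over their backs; the gripper's body (76 mm by 85 mm) begins 54 mm behind the grasp point. The pads swing forward as they close: fully open they stand 13 mm farther back than shut.
Start: joints at [1.062, 0.313, 1.498, -0, 1.331, -0.223], TCP at [148.023, 503.706, 231.294] pointing down, gripper open.
Joint ranges: [-2.94, 2.94], [-0.97, 2.17], [0.19, 2.56], [-1.23, 4.37], [0.02, 3.11], [-2.88, 2.88]. Speed limits (rad/s): [2.39, 2.39, 3.01, 3.14, 3.14, 3.14].

INTERFACE

Orientations are given as a unit quaternion [w, x, y, z].
In Python, from rig import ctrl gives the robot as it stands.
- The arm moves only by the tool play_rows, never from a script. Its argument "motion" is a list of rows, each a list of 2 entries, a list of its own where there are three numbers: the shift along the tool's x, y, z in mm, then the turn, a rotation vector about the tool's x, y, z in degrees. A call has 1 to 20 rows; each row shifts and turns the commanded pose from where the row before left it, along the tool's axes as they then stand; what a row does not reach is not made up. A row lasts 1/12 s, in which the tool goes at most 41.7 mm and 7.16 degrees, less where a joint would pass 70% of its speed; a pose out of reach is approached as far as the arm can. A call with a gripper value outside its range is refused whole. "fingers" is the finger opening in mm, from 0 to 85.4, set as the call begins (left out, the last holds). The fingers move at their own pace and stop on an object; "squeeze" is the grip in N (left out, the last holds). Time passes only in rows, so rows that do not move let the fingers close. It gives the time, the measured TCP pose, the force and the opening at its end, in the units of the state.
- ctrl.sense(): the state, without advancing time (a new reading comes with each control period).
- ctrl.capture(name): name is "scene" or "side" or "wrist"; returns the picture (384x512x3 uint8, red, green, blue); there is no depth.
- ctrl.get_calibration(name): a dict with "K" (3x3 intrinsics, pixels), "R" (3x3) and "t" (3): a world point X has camera coordinates R X + t; the wrist camera has in their place "tool_from_camera" (4x4, takes a point from camera to tool coordinates, whose origin is the TCP and whose axes are the tool frame's). Camera axes: x right, y down, z forward; pixel columns grow to the right and rows downward; lengths in mm; the calibration is good to about 2 mm. A picture is of the moment at which its call begins: read the wrist's pose just before it. get_calibration takes no time and is no camera call.
- ctrl.finish_job(): hands the job in, once; it reports no verdict.
Trained networks look in the newest picture that a camera, given by its name, has taken for a name from the list of things; names that differ only in an ending like _2 or _b are one class to them, and where a whole thing is asked for, a point or a joint stands for the part that bears it (a point fixed in the world has none). Each returns a list of dicts, best first, with "p" (0 to 1); they miss things now and then, are a little off and sometimes report something else, mostly with a low value. They report only what shows in the picture. A call takes as long as a camera call. They do not tell look-alikes from the thing itself.
- ctrl.spot_in(camera, name): "position" ([column, row] as shares, 0 to 1, of the picture: columns of its width, rows of its height, amid what is visible of it).
The state is a dict: "time_s": time; "joints": joint angles; "dq": joint speeds; "tau": joint torques, N m; "eef_pos": TCP position; "ee_rot": TCP orientation; "force": force on the tool from outside, world axes, zero at the start; "wrist_torque": the same for the moment, N m; "grip_width": opening from 0.0 (shut) to 1.0 (fully open).
Only numpy, scipy, OpenCV 4.12 (cv2) and the standard library are available. Lean on these libraries where they do the work, as an engineer would, in place of code of your own. Each camera call takes 0.05 s, during which the arm holds its last target. There are 200 camera calls.

## Working session

There is one attempt and no reset: what is moved stays moved. The work goes in short steps, Python scripts to look and compute and a tool call to move; the robot and the scene stay as the last step left them, time stands still between calls to the robot, and variables do not carry over. Pictures are saved under pics/ and viewed, about 8 in all and at most 12, crops included, and the job is handed in when it is done.

Besides the shell and the picture viewer there is one more tool, called after "Emit:" in YAML: its name, and indented under it one key for each argument. play_rows: Moves the arm, as the interface text tells. Its arguments: {"type":"object","properties":{"motion":{"type":"array"},"fingers":{"type":"number"},"squeeze":{"type":"number"}},"required":["motion"]}

```bash
mkdir -p pics; cat > h.py <<'E'
import numpy as np, cv2
from rig import ctrl
from scipy.spatial.transform import Rotation as R
def snap(n,f):
    s=ctrl.sense(); im=np.asarray(ctrl.capture(n)); cv2.imwrite('pics/'+f,im[:,:,::-1]); return s,im
def cam(n,s=None):
    c=ctrl.get_calibration(n);K=np.array(c['K'])
    if 'R' in c: return K,np.array(c['R']),np.array(c['t']).ravel()
    T=np.array(c['tool_from_camera']);q=s['ee_rot'];W=np.eye(4)
    W[:3,:3]=R.from_quat([q[1],q[2],q[3],q[0]]).as_matrix();W[:3,3]=s['eef_pos']
    M=np.linalg.inv(W@T);return K,M[:3,:3],M[:3,3]
def proj(c,X):
    K,r,t=c;p=K@(r@np.array(X,float).reshape(-1,3).T+t[:,None]);return (p[:2]/p[2]).T
def onz(c,uv,z):
    K,r,t=c;d=r.T@np.linalg.inv(K)@np.array([uv[0],uv[1],1.]);o=-r.T@t;return o+d*(z-o[2])/d[2]
E
python3 - <<'E'
from h import *
print(ctrl.sense())
ims=[]
for n in ['scene','side','wrist']:
    s,im=snap(n,n+'0.png');ims.append(im);c=cam(n,s)
    for k,z in [('jig',30),('bridge',38),('stop',24),('block',46),('landing',46),('lip',29),('pen_pot',50),('glue',60),('offcut',10),('gouge',8)]:
        for d in ctrl.spot_in(n,k)[:3]:
            u=np.array(d['position'])*[512,384];print(n,k,round(d['p'],2),u.round(),onz(c,u,z).round())
v=np.hstack([cv2.resize(i,(400,300)) for i in ims[:2]])
E
```

```text
{'time_s': 0.0, 'joints': array([ 1.06159434e+00,  3.13453585e-01,  1.49845175e+00, -3.26270961e-05,
        1.33101727e+00, -2.23429820e-01]), 'dq': array([ 2.45332865e-03, -2.24817374e-04, -3.15341533e-05,  9.39925324e-04,
       -5.72464563e-04,  1.52789474e-03]), 'tau': array([ 1.57517734e-03, -4.12275553e+01, -2.59737003e+01, -6.02413479e-05,
        4.24581769e-03,  4.11291762e-05]), 'eef_pos': array([147.89707524, 503.45763452, 230.72772928]), 'ee_rot': array([ 2.85066039e-04,  8.00590520e-01,  5.99211462e-01, -6.00981974e-04]), 'force': array([-0.28496077,  0.17768374,  0.58789233]), 'wrist_torque': array([-0.00878576,  0.03739019, -0.00090487]), 'grip_width': 1.001184084452646}
scene jig 0.92 [248. 218.] [656.  77.  30.]
scene bridge 0.64 [244. 216.] [666.  71.  38.]
scene stop 0.67 [245. 218.] [658.  65.  24.]
scene block 0.91 [300. 167.] [402.  17.  46.]
scene block 0.59 [253. 193.] [589.  22.  46.]
scene landing 0.76 [300. 168.] [411.  23.  46.]
scene landing 0.59 [252. 188.] [573.   3.  46.]
scene landing 0.39 [296. 265.] [706. 273.  46.]
scene lip 0.86 [237. 217.] [672.
[... 411 characters left out ...]
] [624.  79.  38.]
side bridge 0.6 [204. 211.] [680.  71.  38.]
side stop 0.7 [228. 220.] [631.  70.  24.]
side stop 0.32 [205. 214.] [682.  66.  24.]
side block 0.93 [380. 225.] [349.  21.  46.]
side block 0.74 [270. 199.] [562.  13.  46.]
side landing 0.93 [270. 197.] [562.   7.  46.]
side landing 0.68 [376. 224.] [357.  20.  46.]
side lip 0.78 [202. 211.] [687.  65.  29.]
side lip 0.65 [221. 144.] [ 732. -151.   29.]
side pen_pot 0.59 [244. 264.] [561. 172.  50.]
side glue 0.96 [219. 144.] [ 718. -113.   60.]
side glue 0.7 [229. 220.] [616.  95.  60.]
side offcut 0.55 [170. 297.] [671. 243.  10.]
side offcut 0.53 [269. 199.] [573. -22.  10.]
side gouge 0.64 [288. 147.] [ 576. -208.    8.]
```

View pics/scene0.png

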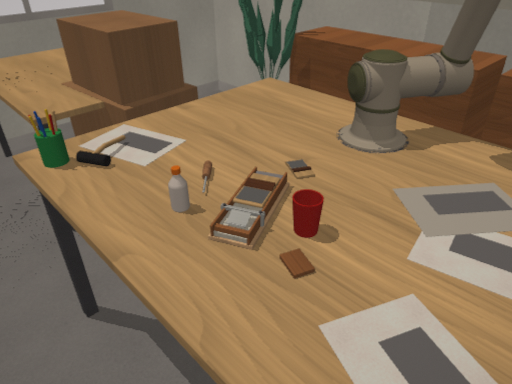

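View pics/side0.png

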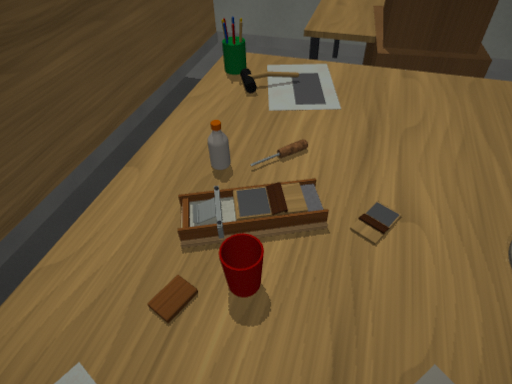

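```bash
python3 - <<'E'
from h import *
c=ctrl.get_calibration('wrist');print(np.round(c['tool_from_camera'],2),np.round(c['K']))
# rail-top model on side & scene: fit by hand guess
s=ctrl.sense()
for n,pts in [('side',[(326,216),(318,182),(181,232),(181,192)]),('scene',[(288,177),(256,170),(214,221),(249,231)])]:
    for p in pts: print(n,p,onz(cam(n),p,44).round())
E
```

```text
[[   1.     -0.     -0.      0.33]
 [   0.      0.95    0.31  -78.58]
 [   0.     -0.31    0.95 -142.35]
 [   0.      0.      0.      1.  ]] [[322.   0. 255.]
 [  0. 322. 189.]
 [  0.   0.   1.]]
side (326, 216) [448.  24.  44.]
side (318, 182) [479. -65.  44.]
side (181, 232) [697. 135.  44.]
side (181, 192) [744.  40.  44.]
scene (288, 177) [466.  29.  44.]
scene (256, 170) [501. -59.  44.]
scene (214, 221) [733.  43.  44.]
scene (249, 231) [700. 127.  44.]
```

Emit:
play_rows:
  motion:
    - [[-20.6, 31.2, 0], [0, 0, 0]]
    - [[-20.6, 31.2, 0], [0, 0, 0]]
    - [[-20.6, 31.2, 0], [0, 0, 0]]
    - [[-20.6, 31.2, 0], [0, 0, 0]]
    - [[-20.6, 31.2, 0], [0, 0, 0]]
    - [[-20.6, 31.2, 0], [0, 0, 0]]
    - [[-20.6, 31.2, 0], [0, 0, 0]]
    - [[-20.6, 31.2, 0], [0, 0, 0]]
    - [[-20.6, 31.2, 0], [0, 0, 0]]
    - [[-20.6, 31.2, 0], [0, 0, 0]]
    - [[-20.6, 31.2, 0], [0, 0, 0]]
    - [[-20.6, 31.2, 0], [0, 0, 0]]
    - [[-20.6, 31.2, 0], [0, 0, 0]]
    - [[-20.6, 31.2, 0], [0, 0, 0]]
    - [[-20.6, 31.2, 0], [0, 0, 0]]
    - [[-20.6, 31.2, 0], [0, 0, 0]]
    - [[-20.6, 31.2, 0], [0, 0, 0]]
    - [[0, 0, 0], [0, 0, -6.6]]
    - [[0, 0, 0], [0, 0, -6.6]]
    - [[0, 0, 0], [0, 0, -6.6]]
  fingers: 0

```text
time_s: 3.32
eef_pos: [558.4, 17.5, 230.9]
ee_rot: [-0.0, 0.684, 0.729, -0.0]
force: [0.3, -0.3, 0.2]
grip_width: -0.0
```

Emit:
play_rows:
  motion:
    - [[0, 0, 0], [0, 0, -6.6]]
    - [[0, 0, 0], [0, 0, -6.6]]
    - [[0, 0, 0], [0, 0, -6.6]]
    - [[0, 0, 0], [0, 0, 0]]
    - [[0, 0, 0], [0, 0, 0]]
    - [[0, 0, 0], [0, 0, 0]]

```text
time_s: 3.82
eef_pos: [558.2, 18.2, 231.3]
ee_rot: [-0.0, 0.552, 0.834, -0.0]
force: [-0.7, -0.9, 0.1]
grip_width: 0.001
```

```bash
python3 - <<'E'
from h import *
s,im=snap('wrist','w1.png');c=cam('wrist',s);print(s['time_s'],s['eef_pos'],s['ee_rot'],s['force'])
for k,z in [('bridge',38),('stop',24),('block',46),('landing',46),('lip',29),('pen_pot',50)]:
    for d in ctrl.spot_in('wrist',k)[:2]:
        u=np.array(d['position'])*[512,384];print(k,round(d['p'],2),u.round(),onz(c,u,z).round())
cv2.imwrite('pics/w1b.png',cv2.resize(im[:,:,::-1],(800,600),interpolation=cv2.INTER_CUBIC))
E
```

```text
3.8167 [558.18329708  18.16356517 231.28318935] [-1.92091364e-07  5.51708504e-01  8.34037005e-01 -7.81069102e-06] [-0.71462187 -0.93312702  0.07469184]
bridge 0.96 [246.  96.] [500. -16.  38.]
stop 0.71 [246.  97.] [501. -16.  24.]
stop 0.67 [246. 164.] [567.  11.  24.]
block 0.66 [246. 162.] [560.   9.  46.]
block 0.26 [ 86. 254.] [ 731. -119.   46.]
landing 0.6 [245. 161.] [559.   7.  46.]
landing 0.59 [63. 90.] [ 563. -182.   46.]
pen_pot 0.93 [392. 230.] [567. 185.  50.]
```

View pics/w1b.png

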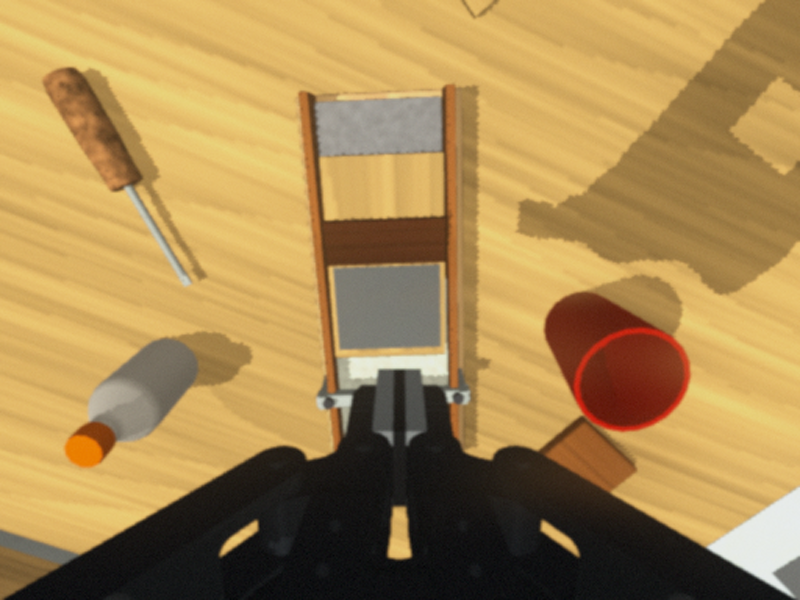

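The wrist view shows the jig with tail towards the top: shelf at rows 97–155, landing 155–218, dark step 218–265, nose ~352, bridge posts at (328,402)/(460,396). The block in the jig has the full length proportion. Now the pose fit.

```bash
python3 - <<'E'
from h import *
from scipy.optimize import least_squares
s=ctrl.sense();c=cam('wrist',s);k=1.5625
def w(p,z): return onz(c,np.array(p)/k,z)
for n,p,z in [('tailL',(320,157),46),('tailR',(444,153),46),('stepL',(322,221),54),('stepR',(446,217),54),('slL',(330,266),46),('slR',(443,262),46),('noseL',(335,356),41),('noseR',(447,350),41),('postL',(328,402),50),('postR',(460,396),50),('railL',(307,93),44),('railR',(450,87),44),('shelfendL',(315,101),36),('shelfendR',(442,97),36)]:
    print(n,w(p,z).round(1))
# joint fit: jig origin, yaw, block offset
obs=[((320,157),(-70,39,46),1),((444,153),(-70,-39,46),1),((322,221),(-30,39,54),1),((446,217),(-30,-39,54),1),((330,266),(1,39,46),1),((443,262),(1,-39,46),1),((328,402),(11,None,50),0),((460,396),(11,None,50),0),((307,93),(-194,49,44),0),((450,87),(-194,-49,44),0)]
def f(q):
    x,y,a,b=q;r=[];ca,sa=np.cos(a),np.sin(a);ex=np.array([ca,sa]);ey=np.array([-sa,ca])
    for p,(X,Y,Z),bl in obs:
        d=w(p,Z)[:2]-[x,y];u,v=d@ex,d@ey
        r.append(u-X-(b if bl else 0))
        if Y is not None:r.append((v-Y)*(0.7))
    return r
o=least_squares(f,[641,53,.4,-100],loss='soft_l1',f_scale=2);print(o.x.round(3),np.degrees(o.x[2]),np.round(f(o.x),1))
E
```

```text
tailL [518.8 -52.5  46. ]
tailR [486.   18.1  46. ]
stepL [554.4 -36.6  54. ]
stepR [521.   34.9  54. ]
slL [582.3 -21.7  46. ]
slR [550.1  46.9  46. ]
noseL [645.1   5.2  41. ]
noseR [609.1  77.6  41. ]
postL [676.9  13.1  50. ]
postR [634.9  99.   50. ]
railL [486.8 -73.1  44. ]
railR [449.5   5.5  44. ]
shelfendL [489.2 -68.3  36. ]
shelfendR [455.9   3.8  36. ]
[ 6.44897e+02  4.97910e+01  4.41000e-01 -8.80310e+01] 25.260383653004528 [  0.3 -54.4   0.8  54.7  -0.7 -55.   -0.4  54.9  -0.  -53.9   0.   53.8
   2.3   1.   -1.4 -64.9  -1.6  64.6]
```

Emit:
play_rows:
  motion:
    - [[0, 0, 0], [0, 0, -2.1]]
    - [[-4.2, -21.3, 0], [0, 0, 0]]
    - [[-4.3, -21.4, 0], [0, 0, 0]]
    - [[0, 0, 35], [0, 0, 0]]
    - [[0, 0, 35], [0, 0, 0]]
    - [[0, 0, 35], [0, 0, 0]]
    - [[0, 0, 35], [0, 0, 0]]
    - [[0, 0, 25], [0, 0, 0]]
    - [[0, 0, 0], [0, 0, 0]]
    - [[0, 0, 0], [0, 0, 0]]
    - [[0, 0, 0], [0, 0, 0]]

```text
time_s: 5.08
eef_pos: [524.3, -8.0, 68.1]
ee_rot: [0.001, 0.535, 0.845, 0.0]
force: [0.5, -0.2, 0.3]
grip_width: -0.002
```

```bash
python3 - <<'E'
from h import *
s,im=snap('wrist','w2.png');c=cam('wrist',s);print(s['time_s'],s['eef_pos'],s['force'])
s2,i2=snap('side','s2.png')
a=cv2.resize(i2[150:270,160:360],(600,360),interpolation=cv2.INTER_CUBIC)
cv2.imwrite('pics/m2.png',np.vstack([cv2.resize(im[:150,100:400],(600,300)),a])[:600][:,:,::-1])
x=proj(c,[s['eef_pos']]);print(x)
E
```

```text
5.0833 [524.25344464  -7.98488277  68.05871638] [ 0.52261066 -0.1785833   0.27256173]
[[255.4787593  251.61186566]]
```

View pics/w2.png

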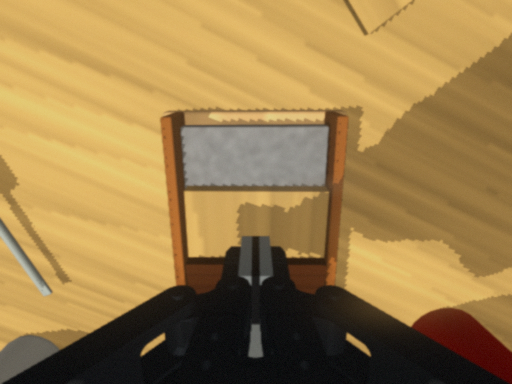

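View pics/m2.png

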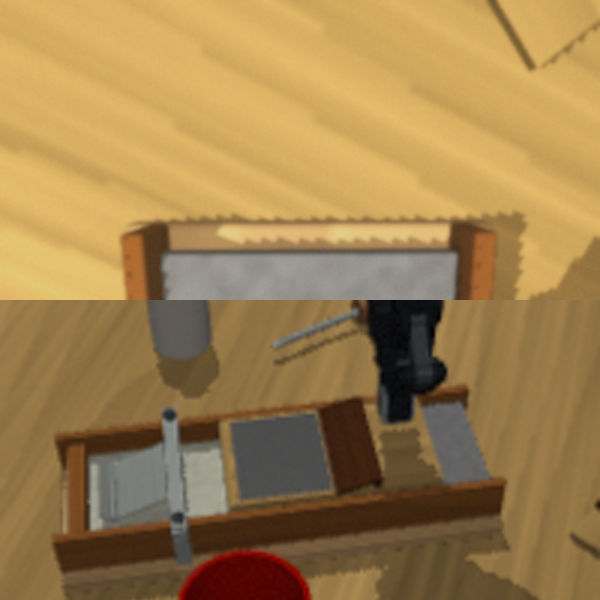

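Fingertips hover over the landing, centred (column 256; block 184–328), tail edge at row 188, step edge at row 259. Quick number check, then press.

```bash
python3 - <<'E'
from h import *
s=ctrl.sense();c=cam('wrist',s);a=np.radians(25.2);ex=np.array([np.cos(a),np.sin(a)]);ey=np.array([-ex[1],ex[0]])
for n,p,z in [('tailL',(185,189),46),('tailR',(328,189),46),('stepL',(187,259),54),('stepR',(327,259),54)]:
    d=onz(c,p,z)[:2]-s['eef_pos'][:2];print(n,d@ex,d@ey)
E
```

```text
tailL -25.29343618848616 -37.86542357305653
tailR -25.42833119732531 38.81231687937462
stepL 12.542108065634887 -37.61273158343737
stepR 12.370311449520694 39.2582365088703
```

Emit:
play_rows:
  motion:
    - [[0, 0, 10], [0, 0, 0]]
    - [[0, 0, 6], [0, 0, 0]]
    - [[0, 0, 4], [0, 0, 0]]
    - [[0, 0, 4], [0, 0, 0]]
    - [[0, 0, 0], [0, 0, 0]]
    - [[0, 0, 0], [0, 0, 0]]

```text
time_s: 5.68
eef_pos: [523.0, -7.7, 42.3]
ee_rot: [-0.0, 0.535, 0.845, -0.0]
force: [-2.9, -0.0, 5.2]
grip_width: -0.005
```

Emit:
play_rows:
  motion:
    - [[0, 0, 2], [0, 0, 0]]
    - [[0, 0, 2], [0, 0, 0]]
    - [[0, 0, 1.5], [0, 0, 0]]
    - [[0, 0, 1], [0, 0, 0]]
    - [[0, 0, 0], [0, 0, 0]]
    - [[0, 0, 0], [0, 0, 0]]
    - [[0, 0, 0], [0, 0, 0]]

```text
time_s: 6.27
eef_pos: [523.0, -7.7, 36.2]
ee_rot: [-0.0, 0.535, 0.845, -0.0]
force: [-3.4, 1.0, 7.1]
grip_width: -0.002
```

Emit:
play_rows:
  motion:
    - [[0, 0, 1], [0, 0, 0]]
    - [[0, 0, 0.5], [0, 0, 0]]
    - [[0, 0, 0], [0, 0, 0]]
    - [[0, 0, 0], [0, 0, 0]]
    - [[0, 0, 0], [0, 0, 0]]

```text
time_s: 6.68
eef_pos: [523.1, -7.7, 35.5]
ee_rot: [-0.0, 0.535, 0.845, -0.0]
force: [-7.9, 1.1, 16.8]
grip_width: 0.002
```

Emit:
play_rows:
  motion:
    - [[0, 1.5, 0.1], [0, 0, 0]]
    - [[0, 1.5, 0.1], [0, 0, 0]]
    - [[0, 1.5, 0.1], [0, 0, 0]]
    - [[0, 1.5, 0], [0, 0, 0]]
    - [[0, 2, 0], [0, 0, 0]]
    - [[0, 2, 0], [0, 0, 0]]
    - [[0, 0, 0], [0, 0, 0]]
    - [[0, 0, 0], [0, 0, 0]]

```text
time_s: 7.35
eef_pos: [531.3, -4.4, 35.4]
ee_rot: [-0.001, 0.535, 0.845, -0.001]
force: [-14.2, -5.2, 22.2]
grip_width: 0.002
```

Emit:
play_rows:
  motion:
    - [[0, 2.5, 0], [0, 0, 0]]
    - [[0, 2.5, 0], [0, 0, 0]]
    - [[0, 2.5, 0], [0, 0, 0]]
    - [[0, 2.5, 0], [0, 0, 0]]
    - [[0, 2.5, 0], [0, 0, 0]]
    - [[0, 2.5, 0], [0, 0, 0]]
    - [[0, 2.5, 0], [0, 0, 0]]
    - [[0, 2.5, 0], [0, 0, 0]]
    - [[0, 0, 0], [0, 0, 0]]
    - [[0, 0, 0], [0, 0, 0]]

```text
time_s: 8.18
eef_pos: [549.7, 4.2, 35.4]
ee_rot: [-0.0, 0.535, 0.845, -0.001]
force: [-12.8, -5.5, 19.9]
grip_width: 0.001
```

```bash
python3 - <<'E'
from h import *
s,im=snap('side','s3.png');print(s['eef_pos'],s['force'])
s2,j=snap('wrist','w3.png')
cv2.imwrite('pics/m3.png',np.vstack([cv2.resize(j[80:290,120:390],(540,300))[:, :540],cv2.resize(im[160:260,160:340],(540,300),interpolation=cv2.INTER_CUBIC)])[:,:,::-1])
E
```

```text
[549.72044848   4.23215409  35.39179183] [-12.8132129   -5.45175113  19.87378146]
```

View pics/m3.png

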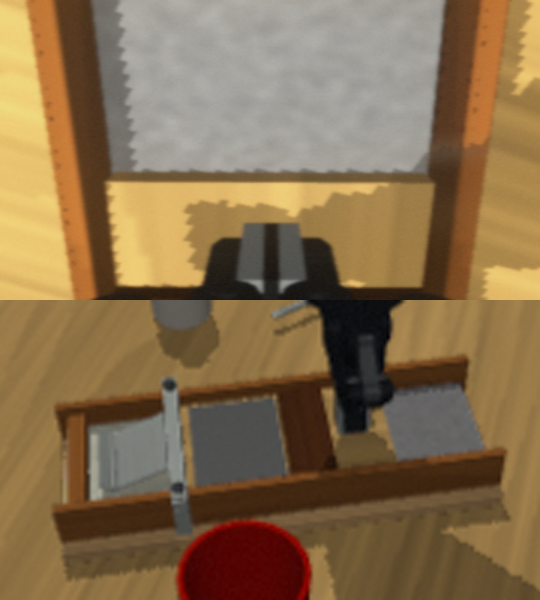

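The block has advanced straight and its nose is at the bridge (side crop, column ~185). Continuing.

Emit:
play_rows:
  motion:
    - [[0, 2, 0.03], [0, 0, 0]]
    - [[0, 2, 0.03], [0, 0, 0]]
    - [[0, 2, 0.03], [0, 0, 0]]
    - [[0, 2, 0.03], [0, 0, 0]]
    - [[0, 2, 0.03], [0, 0, 0]]
    - [[0, 2, 0.03], [0, 0, 0]]
    - [[0, 2, 0.03], [0, 0, 0]]
    - [[0, 2, 0.03], [0, 0, 0]]
    - [[0, 2, 0.03], [0, 0, 0]]
    - [[0, 2, 0.03], [0, 0, 0]]
    - [[0, 0, 0], [0, 0, 0]]

```text
time_s: 9.2
eef_pos: [567.7, 12.7, 35.3]
ee_rot: [-0.0, 0.535, 0.845, -0.001]
force: [-11.8, -5.8, 21.1]
grip_width: 0.001
```

Emit:
play_rows:
  motion:
    - [[0, 2, 0.03], [0, 0, 0]]
    - [[0, 2, 0.03], [0, 0, 0]]
    - [[0, 2, 0.03], [0, 0, 0]]
    - [[0, 2, 0.03], [0, 0, 0]]
    - [[0, 2, 0.03], [0, 0, 0]]
    - [[0, 2, 0.03], [0, 0, 0]]
    - [[0, 2, 0.03], [0, 0, 0]]
    - [[0, 2, 0.03], [0, 0, 0]]
    - [[0, 2, 0.03], [0, 0, 0]]
    - [[0, 0, 0], [0, 0, 0]]

```text
time_s: 10.03
eef_pos: [584.0, 20.3, 35.1]
ee_rot: [-0.0, 0.535, 0.845, -0.001]
force: [-12.7, -6.6, 21.4]
grip_width: -0.001
```

Emit:
play_rows:
  motion:
    - [[0, 2, 0.05], [0, 0, 0]]
    - [[0, 2, 0.05], [0, 0, 0]]
    - [[0, 2, 0.05], [0, 0, 0]]
    - [[0, 2, 0.05], [0, 0, 0]]
    - [[0, 2, 0.05], [0, 0, 0]]
    - [[0, 2, 0.05], [0, 0, 0]]
    - [[0, 2, 0.05], [0, 0, 0]]
    - [[0, 2, 0.05], [0, 0, 0]]
    - [[0, 0, 0], [0, 0, 0]]

```text
time_s: 10.78
eef_pos: [597.2, 26.4, 35.0]
ee_rot: [-0.002, 0.535, 0.845, -0.003]
force: [-21.7, -10.1, 28.5]
grip_width: 0.0
```

Emit:
play_rows:
  motion:
    - [[0, 1, 0.1], [0, 0, 0]]
    - [[0, 1, 0.1], [0, 0, 0]]
    - [[0, 1, 0.1], [0, 0, 0]]
    - [[0, 1, 0.1], [0, 0, 0]]
    - [[0, 1, 0], [0, 0, 0]]
    - [[0, 0, 0], [0, 0, 0]]
    - [[0, 0, 0], [0, 0, 0]]

```text
time_s: 11.37
eef_pos: [601.6, 28.4, 34.9]
ee_rot: [-0.002, 0.535, 0.845, -0.003]
force: [-22.6, -10.6, 30.2]
grip_width: -0.002
```

Emit:
play_rows:
  motion:
    - [[0, 1, 0], [0, 0, 0]]
    - [[0, 1, 0], [0, 0, 0]]
    - [[0, 1, 0], [0, 0, 0]]
    - [[0, 1, 0], [0, 0, 0]]
    - [[0, 0, 0], [0, 0, 0]]
    - [[0, 0, 0], [0, 0, 0]]

```text
time_s: 11.87
eef_pos: [605.3, 30.1, 34.9]
ee_rot: [-0.002, 0.535, 0.845, -0.003]
force: [-22.6, -11.2, 30.3]
grip_width: -0.001
```

Emit:
play_rows:
  motion:
    - [[0, 0.7, 0], [0, 0, 0]]
    - [[0, 0.7, 0], [0, 0, 0]]
    - [[0, 0.6, 0], [0, 0, 0]]
    - [[0, 0, 0], [0, 0, 0]]
    - [[0, 0, 0], [0, 0, 0]]

```text
time_s: 12.28
eef_pos: [607.1, 31.0, 34.8]
ee_rot: [-0.002, 0.535, 0.845, -0.003]
force: [-22.5, -10.2, 28.8]
grip_width: -0.006
```

Emit:
play_rows:
  motion:
    - [[0, 0.7, 0.1], [0, 0, 0]]
    - [[0, 0.7, 0.1], [0, 0, 0]]
    - [[0, 0.6, 0.1], [0, 0, 0]]
    - [[0, 0, 0], [0, 0, 0]]
    - [[0, 0, 0], [0, 0, 0]]

```text
time_s: 12.7
eef_pos: [609.0, 32.1, 34.0]
ee_rot: [-0.002, 0.535, 0.845, -0.003]
force: [-19.6, -8.9, 24.9]
grip_width: -0.003
```

```bash
python3 - <<'E'
from h import *
s,im=snap('side','s4.png');print(s['eef_pos'],s['force'])
s2,j=snap('wrist','w4.png')
cv2.imwrite('pics/m4.png',np.vstack([cv2.resize(j[80:290,120:390],(540,300))[:, :540],cv2.resize(im[160:260,160:340],(540,300),interpolation=cv2.INTER_CUBIC)])[:,:,::-1])
E
```

```text
[609.01110311  32.06971608  34.00891734] [-19.55191044  -8.85856199  24.85491175]
```

View pics/m4.png

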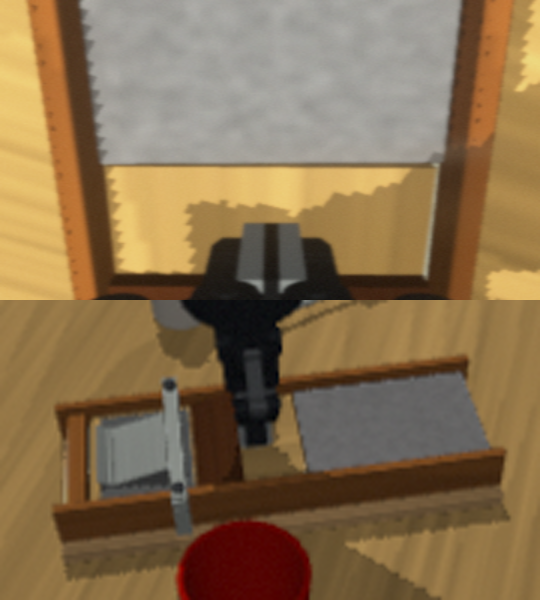

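The block is down on the bed (tip z = 34.0) and the shelf appears risen behind the tail. Now push onto the stop until force climbs.

Emit:
play_rows:
  motion:
    - [[0, 0.5, 0], [0, 0, 0]]
    - [[0, 0.5, 0], [0, 0, 0]]
    - [[0, 0.5, 0], [0, 0, 0]]
    - [[0, 0, 0], [0, 0, 0]]
    - [[0, 0, 0], [0, 0, 0]]

```text
time_s: 13.22
eef_pos: [609.9, 32.5, 34.0]
ee_rot: [-0.002, 0.535, 0.845, -0.003]
force: [-22.0, -10.5, 25.7]
grip_width: 0.0
```

Emit:
play_rows:
  motion:
    - [[0, 0.5, 0], [0, 0, 0]]
    - [[0, 0.5, 0], [0, 0, 0]]
    - [[0, 0, 0], [0, 0, 0]]
    - [[0, 0, 0], [0, 0, 0]]
    - [[0, 0, 0], [0, 0, 0]]

```text
time_s: 13.63
eef_pos: [610.1, 32.6, 34.0]
ee_rot: [-0.003, 0.535, 0.845, -0.004]
force: [-27.3, -13.1, 29.0]
grip_width: -0.002
```

Emit:
play_rows:
  motion:
    - [[0, 0.5, 0], [0, 0, 0]]
    - [[0, 0.5, 0], [0, 0, 0]]
    - [[0, 0, 0], [0, 0, 0]]
    - [[0, 0, 0], [0, 0, 0]]
    - [[0, 0, 0], [0, 0, 0]]

```text
time_s: 14.05
eef_pos: [610.2, 32.6, 34.0]
ee_rot: [-0.004, 0.535, 0.845, -0.005]
force: [-31.6, -15.1, 31.8]
grip_width: -0.001
```

Emit:
play_rows:
  motion:
    - [[0, -1, -0.4], [0, 0, 0]]
    - [[0, -1, -0.4], [0, 0, 0]]
    - [[0, -1, -0.4], [0, 0, 0]]
    - [[0, -1, -0.4], [0, 0, 0]]
    - [[0, 0, 0], [0, 0, 0]]
    - [[0, 0, 0], [0, 0, 0]]

```text
time_s: 14.55
eef_pos: [609.9, 32.6, 34.1]
ee_rot: [-0.0, 0.535, 0.845, -0.001]
force: [-5.3, -5.7, 6.0]
grip_width: 0.001
```

Nearly unloaded with the block unmoved. Now off and up.

Emit:
play_rows:
  motion:
    - [[0, -0.5, -0.5], [0, 0, 0]]
    - [[0, -0.5, -0.7], [0, 0, 0]]
    - [[0, -1, -1.5], [0, 0, 0]]
    - [[0, -1, -3], [0, 0, 0]]
    - [[0, -1, -6], [0, 0, 0]]
    - [[0, 0, -15], [0, 0, 0]]
    - [[0, 0, -30], [0, 0, 0]]
    - [[0, 0, -35], [0, 0, 0]]
    - [[0, 0, -35], [0, 0, 0]]
    - [[0, 0, -35], [0, 0, 0]]
    - [[0, 0, -20], [0, 0, 0]]
    - [[0, -30, 0], [0, 0, 0]]
    - [[0, -35, 0], [0, 0, 0]]
    - [[0, -35, 0], [0, 0, 0]]
    - [[0, 0, 0], [0, 0, 0]]
    - [[0, 0, 0], [0, 0, 0]]

```text
time_s: 15.88
eef_pos: [515.7, -11.3, 216.6]
ee_rot: [0.001, 0.535, 0.845, 0.0]
force: [-0.5, 0.1, 0.2]
grip_width: -0.0
```

```bash
python3 - <<'E'
from h import *
s,im=snap('side','s5.png');print(s['time_s'],s['eef_pos'],s['force'])
s2,j=snap('wrist','w5.png')
cv2.imwrite('pics/m5.png',np.vstack([cv2.resize(j[30:270,120:390],(540,300))[:, :540],cv2.resize(im[160:260,160:340],(540,300),interpolation=cv2.INTER_CUBIC)])[:,:,::-1])
E
```

```text
15.8833 [515.7019511  -11.32815824 216.60651585] [-0.49262787  0.10910204  0.20522627]
```

View pics/m5.png

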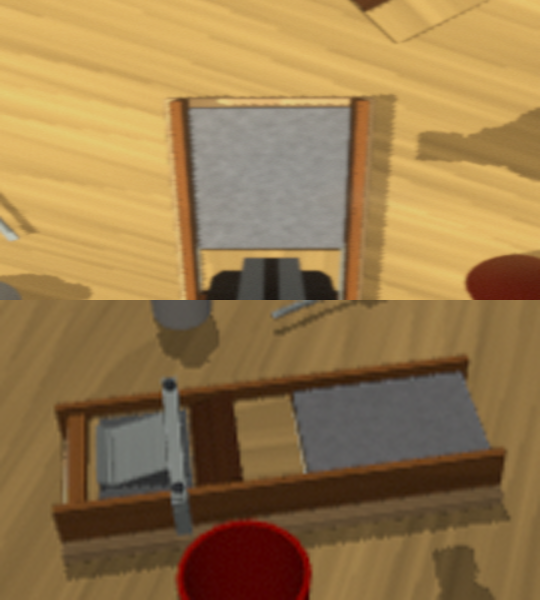

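```bash
python3 -c "
from rig import ctrl
print(ctrl.finish_job())"
```

```text
the job is handed in; nothing more can be done
None
```

The block is loaded in the jig and the job is handed in, at about 16 s on the robot's clock.

With the fingers shut on the landing, I pressed the shelf to its bottom: the fingertip height settled at 35.5 mm, with 17 N down. I then pushed the block about 96 mm forward, keeping it pressed with 17–32 N, under the bridge and leaf spring.

Checks near the end:
- **Height:** the fingertips dropped to 34.0 mm, which matches the block lying flat on the bed.
- **Stop:** a further 1 mm of commanded push moved the fingertips about 0.1 mm while the push force climbed to about 35 N, so the block was hard against the end stop.
- **Shelf and block:** after the hand was withdrawn, the pictures showed the shelf up behind the tail and the block in the same place as before release.
- **Hand and bystanders:** the hand was clear, about 217 mm up, with no meaningful force on it. None of the moves went near the bystanders, but I did not measure their positions again.

None of these checks failed. The one thing I could not see directly was the nose touching the stop, because the leaf spring and bridge partly cover that end in the pictures; that conclusion rests on the force and height readings.

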